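Sort tagged housings into press nests

TASK

The scrap of aluminium profile left in the green-tabbed pass nest must go into the orange scrap bin. Seat the housing with the green tag in the green-tabbed nest and the one with the red tag in the red-tabbed nest, each flat on the pocket floor with its white snout through the notch: set them down gently, do not drop or throw them. Leave the tape roll, the loose blue block and the oil bottle where they stand.

Things in the scene. Friction and masses are not known exactly. Their poses are not given: they have to be found in the camera images.
- housing_green: Green tag (52 x 30) on top: passed housing 110 (x) x 56 mm, 49 high: black base 24 high; grey upper body 84 (x) x 40 (y), from 24 to 49 high, centred 4 mm to -x; white snout 24 wide, 6 to 20 high, reaching 23 mm past the base's +x end. 0.25 kg. Origin: centre of the base's underside; x lengthwise to the snout, z up.
- housing_green_snout (a point): Tip of the green-tagged housing's snout: 78 mm along its +x, 13 mm above its underside
- housing_red: Red tag (52 x 30) on top: rejected housing 110 (x) x 56 mm, 49 high: black base 24 high; grey upper body 84 (x) x 40 (y), from 24 to 49 high, centred 4 mm to -x; white snout 24 wide, 6 to 20 high, reaching 23 mm past the base's +x end. 0.25 kg. Origin: centre of the base's underside; x lengthwise to the snout, z up.
- housing_red_snout (a point): Tip of the red-tagged housing's snout: 78 mm along its +x, 13 mm above its underside
- nest_pass: Pass nest with a green tab: fixed blue block 142 (x) x 106 mm. Pocket 118 (x) x 64 (y) mm, 4 mm clear round a housing; its floor 20 mm and wall tops 36 mm above the table, wall edges widening upwards. +x end wall: 36 mm notch for the snout; beyond it the coloured tab, 32 x 106, 20 high. Origin: on the table under the pocket centre; x to the notch, z up.
- nest_reject: Reject nest with a red tab: fixed blue block 142 (x) x 106 mm. Pocket 118 (x) x 64 (y) mm, 4 mm clear round a housing; its floor 20 mm and wall tops 36 mm above the table, wall edges widening upwards. +x end wall: 36 mm notch for the snout; beyond it the coloured tab, 32 x 106, 20 high. Origin: on the table under the pocket centre; x to the notch, z up.
- offcut: Aluminium inverted-T profile offcut lying in the pass nest's pocket: flange 70 (x) x 36 (y) x 8 mm, upright web 10 mm thick (y), 70 mm long (x), top 50 mm above its underside; 0.125 kg. Origin: centre of the underside of the flange, z up along the web
- offcut_mid (a point): Point inside the offcut's web, 20 mm above its underside
- scrap_bin: Fixed open orange scrap bin, 170 (x) x 130 (y) x 80 mm high, walls 5 mm. Origin: centre of its underside on the table
- tape_roll: Bystander: tan tape roll lying flat, 84 mm across, 24 mm high; origin at the centre of its underside
- block_a: Bystander: blue support block 80 x 60 x 45 mm; origin at the centre of its underside
- oil_bottle: Bystander: white oil bottle, 60 mm across, 120 mm high, standing; origin at the centre of its underside

How it is judged:
By the outcome, as a careful person would: the job done as asked, in the order asked, and still so for the second after the job is handed in, with the robot touching nothing.
It also fails if it takes over 72 s, if anything falls off the work surface, if the arm or the gripper's body presses on something with over 40 N, if the wrist force passes 120 N, or if a joint passes its speed limit or range.

ROBOT

A 7-joint arm with a two-finger parallel gripper is mounted at the origin on the work surface. World frame = base frame: x ahead of the robot, y to its left, z up, the work surface at z = 0. Lengths are in m, angles in rad, forces in N, time in s.
With the tool pointing down it reaches from about 0.4 to 0.85 m from the base axis. Payload 10.4 kg.
Tool frame: the origin (TCP) lies at the very end of the fingers, on their centre line; the grasp point (between the pads) lies 19 mm behind it (manip.grip_point_offset is the distance from the TCP to the grasp point, in m); z points along the fingers, y is the line along which they close (so a half turn about z gives the same grasp; the last joint's range is limited). The gripper opens to 85 mm and grips with 20 to 120 N. Pads are 22 mm wide; open, the fingers measure 114 mm over their backs; the gripper's body (76 mm by 85 mm) begins 54 mm behind the grasp point. The pads swing forward as they close: fully open they stand 13 mm farther back than shut.
Start: joints at [-1.22, 0.332, -0.065, 1.46, 0.022, 1.35, -0.088], TCP at [0.228, 0.582, 0.231] pointing down, gripper open.
Joint ranges: [-2.6, 2.6], [-0.5, 2.12], [-1.47, 1.34], [0.16, 2.42], [-1.27, 4.41], [0.06, 2.06], [-2.6, 2.6]. Speed limits (rad/s): [2.22, 2.22, 2.79, 2.79, 3.14, 3.14, 3.14].

INTERFACE

Orientations are given as a unit quaternion [x, y, z, w].
In Python, from workcell import manip gives the robot as it stands. The module is installed in compiled form; this text tells all that it offers.
- The arm moves only by the tool step_arm, never from a script. Its argument "moves" is a list of rows, each a list of 7 numbers: the closure, from 0 (fully open) to 1 (shut), then the shift along the world's x, y, z in mm, then the turn, a rotation vector about the world's x, y, z in rad. In form: [[grip, tx, ty, tz, ax, ay, az], ...]. A call has 1 to 10 rows; each row is the pose to reach, as a shift and turn from the pose commanded when the call began; what a row does not reach only later rows make up. A row lasts 1/10 s, in which the tool goes at most 50 mm and 8.59 degrees, less where a joint would pass 70% of its speed; a pose out of reach is approached as far as the arm can. A call with a gripper value outside its range is refused whole. The fingers move at their own pace and stop on an object; "grip_force" is the grip in N (left out, the last holds). Time passes only in rows, so rows that repeat a pose let the fingers close. It gives the time, the measured TCP pose, the force, the opening and the grip force at its end, in the units of the state.
- manip.get_obs(): the state, without advancing time (a new reading comes with each control period).
- manip.camera(name): name is "scene" or "top" or "wrist"; returns a dict with "image" (480x640x3 uint8, blue, green, red), "K" (3x3 intrinsics, pixels), "rvec" (rotation vector, rad) and "tvec" (3), from world to camera coordinates, as OpenCV has them; the wrist camera has in their place "mount" (4x4, takes a point from camera to tool coordinates, whose origin is the TCP and whose axes are the flange's). Camera axes: x right, y down, z forward; pixel columns grow to the right and rows downward; lengths in m; the calibration is good to about 2 mm. A picture is of the moment at which its call begins: read the wrist's pose just before it. There is no depth.
- manip.hand_in(): hands the job in; it is judged then, once.
The state is a dict: "clock": time; "joint_pos": joint angles; "joint_velocities": joint speeds; "tau": joint torques, N m; "position": TCP position; "ee_rot": TCP orientation; "ft_force": force on the tool from outside, world axes, zero at the start; "torque": the same for the moment, N m; "grip_width": opening from 0.0 (shut) to 1.0 (fully open); "grasp_force": force on a finger pad.
Only numpy, scipy, OpenCV 4.12 (cv2) and the standard library are available. Lean on these libraries where they do the work, as an engineer would, in place of code of your own. Each camera call takes 0.05 s, during which the arm holds its last target. There are 200 camera calls.

## Working session

There is one attempt and no reset: what is moved stays moved. The work goes in short steps, Python scripts to look and compute and a tool call to move; the robot and the scene stay as the last step left them, time stands still between calls to the robot, and variables do not carry over. Pictures are saved under pics/ and viewed, at most 10 in all, crops included, and the job is handed in when it is done.

Besides the shell and the picture viewer there is one more tool, called after ">>>" as name(argument=value, ...), one argument or row to a line, values as JSON. step_arm: Moves the arm, as the interface text tells. Its arguments: {"type":"object","properties":{"moves":{"type":"array","items":{"type":"array","items":{"type":"number"}}},"grip_force":{"type":"number"}},"required":["moves"]}

```bash
mkdir -p pics
python3 - <<'E'
from workcell import manip
import cv2,pickle
o=manip.get_obs();print(o['clock'],o['position'],o['ee_rot'],o['joint_pos'],manip.grip_point_offset)
for n in('scene','top'):
    c=manip.camera(n);cv2.imwrite(f'pics/{n}0.png',c['image']);pickle.dump(c,open(f'{n}0.pkl','wb'));print(c['K'],c['rvec'],c['tvec'])
E
```

```text
0.0 [0.2280844  0.58148001 0.23050773] [ 1.85810106e-01  9.82585406e-01 -7.18188544e-04 -9.44361522e-05] [-1.219615    0.33286888 -0.06469039  1.46096237  0.02160992  1.34990594
 -0.08852582] 0.0187
[[497.86528394   0.         320.12313969]
 [  0.         497.86528394 239.73246201]
 [  0.           0.           1.        ]] [ 2.23392174  1.08853907 -0.42222763] [-0.35302403 -0.28205454  1.4642655 ]
[[504.8856667    0.         313.27514492]
 [  0.         504.8856667  227.38445621]
 [  0.           0.           1.        ]] [ 2.13379013 -2.14419288  0.13707765] [0.00736311 0.57317448 1.05143118]
```

View pics/scene0.png

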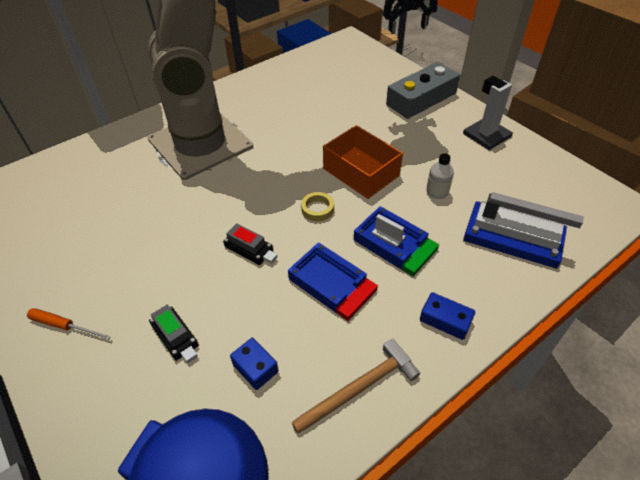

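View pics/top0.png

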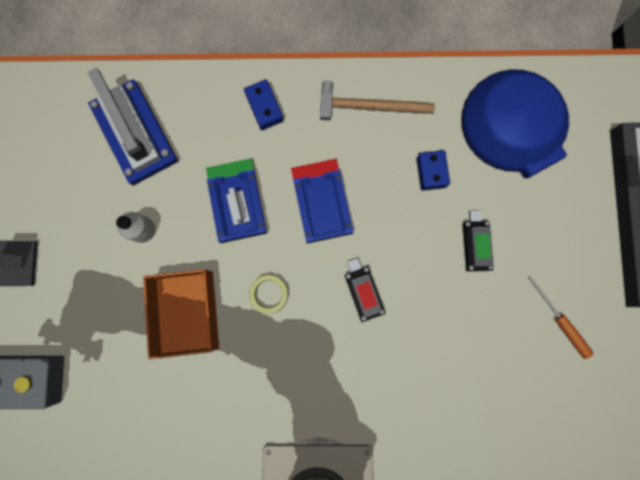

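The scene view shows the green tag at (170,321), the red tag at (246,236), the offcut at (389,230) and the bin at (362,160). In the top view they are at (483,246), (367,295), (237,206) and (181,313). The green tab is at (231,169) and the red tab at (316,169). I'll segment these and triangulate.

```bash
cat > h.py <<'E'
import numpy as np,cv2,pickle
from scipy.spatial.transform import Rotation as R
def P(c):
    if 'rvec' in c: Rm=cv2.Rodrigues(np.array(c['rvec'],float))[0]; t=np.array(c['tvec'],float).ravel()
    else:
        T=np.eye(4);T[:3,:3]=R.from_quat(c['q']).as_matrix();T[:3,3]=c['p'];W=np.linalg.inv(T@np.array(c['mount']));Rm=W[:3,:3];t=W[:3,3]
    return np.array(c['K'])@np.c_[Rm,t]
def tri(c1,u1,c2,u2):
    X=cv2.triangulatePoints(P(c1),P(c2),np.array(u1,float).reshape(2,1),np.array(u2,float).reshape(2,1)).ravel();return X[:3]/X[3]
def plane(c,u,z):
    M=P(c);H=np.c_[M[:,0],M[:,1],M[:,2]*z+M[:,3]];v=np.linalg.solve(H,np.r_[u,1.]);return v[:2]/v[2]
def proj(c,X):
    v=P(c)@np.r_[X,1];return v[:2]/v[2]
def mask(c,col,vmin=60):
    h=cv2.cvtColor(c['image'],cv2.COLOR_BGR2HSV)
    a={'g':[(50,150,vmin),(75,255,255)],'r':[(0,200,vmin),(5,255,255)],'b':[(105,150,vmin),(130,255,255)],'w':[(0,0,vmin),(180,50,255)]}[col]
    m=cv2.inRange(h,*map(np.array,a))
    if col=='r': m|=cv2.inRange(h,np.array((175,200,vmin)),np.array((180,255,255)))
    return m
def blobs(m,amin=60):
    n,l,s,c=cv2.connectedComponentsWithStats(m)
    out=[]
    for i in range(1,n):
        if s[i,4]>=amin:
            k=cv2.findContours((l==i).astype('uint8'),cv2.RETR_EXTERNAL,cv2.CHAIN_APPROX_NONE)[0][0]
            out.append((s[i,4],c[i],k))
    return out
def wrist(name):
    from workcell import manip
    o=manip.get_obs();c=manip.camera('wrist');c['p']=o['position'];c['q']=o['ee_rot']
    cv2.imwrite(f'pics/{name}.png',c['image']);pickle.dump(c,open(name+'.pkl','wb'));return c
def load(n): return pickle.load(open(n+'.pkl','rb'))
E
python3 - <<'E'
from h import *
s,t=load('scene0'),load('top0')
np.set_printoptions(precision=4,suppress=True)
for c in 'gr':
    S,T=blobs(mask(s,c)),blobs(mask(t,c))
    for n,B in(('s',S),('t',T)):
        for a,m,k in B:
            q=cv2.minAreaRect(k);print(c,n,a,m,np.round(cv2.boxPoints(q),1).tolist())
    for a in S:
        for b in T:
            X=tri(s,a[1],t,b[1]); e=np.linalg.norm(proj(s,X)-a[1])
            if e<4: print('  X',X,e)
def vis(x): return cv2.resize(x,None,fx=2.6,fy=2.6,interpolation=cv2.INTER_CUBIC)
cv2.imwrite('pics/c1.png',np.vstack([vis(t['image'][150:255,195:500]),vis(s['image'][195:320,220:525])]))
E
```

```text
g s 506 [420.4407 255.1621] [[402.5, 264.70001220703125], [428.6000061035156, 236.1999969482422], [438.6000061035156, 245.39999389648438], [412.5, 273.79998779296875]]
g s 316 [167.8481 321.9177] [[155.5, 317.79998779296875], [167.89999389648438, 308.8999938964844], [180.1999969482422, 326.1000061035156], [167.8000030517578, 335.0]]
g t 448 [229.7321 168.9107] [[207.10000610351562, 168.5], [250.60000610351562, 159.3000030517578], [252.89999389648438, 170.39999389648438], [209.39999389648438, 179.60000610351562]]
g t 255 [482.6667 245.5725] [[477.0, 235.0], [489.0, 235.0], [489.0, 256.0], [477.0, 256.0]]
  X [0.7098 0.192  0.0224] 0.0629717141611143
  X [ 0.5304 -0.3534  0.0548] 0.2573243912820796
r s 190 [244.5211 234.6263] [[232.89999389648438, 234.1999969482422], [237.6999969482422, 225.1999969482422], [256.0, 235.0], [251.1999969482422, 243.89999389648438]]
r s 704 [356.3267 299.0099] [[334.79998779296875, 310.1000061035156], [366.29998779296875, 276.0], [378.20001220703125, 287.0], [346.70001220703125, 321.1000061035156]]
r t 282 [314.9433 168.539 ] [[292.79998779296875, 169.10000610351562], [334.29998779296875, 160.5], [336.1000061035156, 169.1999969482422], [294.6000061035156, 177.89999389648438]]
  X [ 0.7092 -0.0003  0.0199] 0.5468326288297887
```

View pics/c1.png

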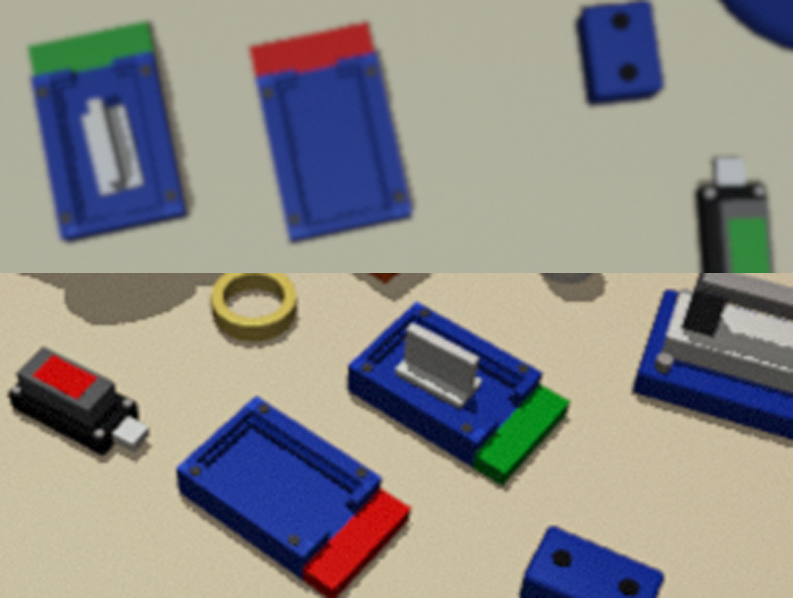

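The crop shows the offcut standing in the pass pocket with its web lengthwise. Both snout notches face the tabs, which point to +x. The pockets are otherwise clear. Tag and tab heights triangulate to 55 and 20–22 mm, against 49 and 20 expected. Next I'll work out coarse poses, then take closer wrist views.

Run:
```python
from h import *
from workcell import manip
np.set_printoptions(precision=4,suppress=True)
s,t=load('scene0'),load('top0')
w=wrist('w0');print(w['mount'],w['K'])
hs=cv2.cvtColor(t['image'],cv2.COLOR_BGR2HSV);m=cv2.inRange(hs,np.array((5,150,40)),np.array((15,255,255)));m[:100]=0
for a,c,k in blobs(m,500):
    b=cv2.boxPoints(cv2.minAreaRect(k));print('bin',a,c,[plane(t,p,.08) for p in b],plane(t,b.mean(0),.08))
def yaw(p): 
    b=[plane(t,q,.02) for q in p]; return b
for box in([[207.1,168.5],[250.6,159.3]],[[292.8,169.1],[334.3,160.5]]):
    a,b=yaw(box);d=a-b;print('nest yaw',np.degrees(np.arctan2(-d[0],d[1])),np.linalg.norm(d))
print('red tag',plane(t,(367,295),.049),plane(s,(244.5,234.6),.049), 'snout',plane(t,(353.5,261),.02))
print('green tag',plane(t,(482.7,245.6),.049),plane(s,(167.8,321.9),.049),'snout',plane(t,(475,212),.02))
print('tape',plane(t,(268,294),.024),'bottle',plane(t,(126,226),.12))
```

```text
[[-0.0001 -0.965  -0.2624  0.0666]
 [ 1.      0.0001 -0.0006  0.0006]
 [ 0.0006 -0.2624  0.965  -0.1426]
 [ 0.      0.      0.      1.    ]] [[335.1683   0.     316.7861]
 [  0.     335.1683 243.4684]
 [  0.       0.       1.    ]]
bin 5567 [180.1523 313.1017] [array([0.4708, 0.3588]), array([0.482 , 0.2158]), array([0.3149, 0.1976]), array([0.3038, 0.3372])] [0.3919 0.2772]
nest yaw 11.847079496312888 0.10008471165060032
nest yaw 11.576350580105139 0.09531715742264306
red tag [ 0.4276 -0.1081] [ 0.4233 -0.1035] snout [ 0.5016 -0.0827]
green tag [ 0.5308 -0.3557] [ 0.5266 -0.3526] snout [ 0.6084 -0.3519]
tape [0.4308 0.1033] bottle [0.5669 0.3818]
```

>>> step_arm(
  moves=[
    [0, 387, -410, 30, 0, 0, 0.575],
    [0, 387, -410, 30, 0, 0, 0.575],
    [0, 387, -410, 30, 0, 0, 0.575],
    [0, 387, -410, 30, 0, 0, 0.575],
    [0, 387, -410, 30, 0, 0, 0.575],
    [0, 387, -410, 30, 0, 0, 0.575],
    [0, 387, -410, 30, 0, 0, 0.575],
    [0, 387, -410, 30, 0, 0, 0.575],
    [0, 387, -410, 30, 0, 0, 0.575],
    [0, 387, -410, 30, 0, 0, 0.575],
  ],
)

```text
clock: 1.15
position: [0.5663, 0.2231, 0.2576]
ee_rot: [-0.101, 0.995, 0.0, 0.0]
ft_force: [0.6, 0.2, 0.1]
grip_width: 1.003
grasp_force: 0.0
```

>>> step_arm(
  moves=[
    [0, 0, 0, 0, 0, 0, 0],
  ],
)

```text
clock: 1.25
position: [0.5696, 0.2169, 0.2574]
ee_rot: [-0.095, 0.995, -0.002, 0.001]
ft_force: [-0.3, -0.2, 0.2]
grip_width: 0.999
grasp_force: 0.0
```

>>> step_arm(
  moves=[
    [0, 0, -20, 0, 0, 0, 0],
    [0, 15, -45, 0, 0, 0, 0],
    [0, 15, -45, 0, 0, 0, 0],
    [0, 15, -45, 0, 0, 0, 0],
  ],
)

```text
clock: 1.65
position: [0.5804, 0.1793, 0.2572]
ee_rot: [-0.1, 0.995, -0.0, -0.0]
ft_force: [-0.4, -0.1, -0.6]
grip_width: 1.002
grasp_force: 0.0
```

```bash
python3 -c "
from h import *
c=wrist('w1');print(c['p'],c['q'])"
```

```text
[0.58040347 0.17927668 0.25718028] [-9.97014559e-02  9.95017370e-01 -2.12685515e-05 -2.30034933e-04]
```

>>> step_arm(
  moves=[
    [0, 20, -50, -40, 0, 0, 0],
    [0, 30, -90, -60, 0, 0, 0],
    [0, 30, -90, -60, 0, 0, 0],
    [0, 30, -90, -60, 0, 0, 0],
  ],
)

```text
clock: 2.1
position: [0.6098, 0.0881, 0.1962]
ee_rot: [-0.099, 0.995, -0.0, -0.001]
ft_force: [0.8, -0.1, -0.2]
grip_width: 1.001
grasp_force: 0.0
```

```bash
python3 -c "
from h import *
c=wrist('w2');print(c['p'],c['q'])
a=load('w1')
v=lambda i,x:cv2.resize(i['image'],(400,300),interpolation=cv2.INTER_AREA)
cv2.imwrite('pics/w12.png',np.hstack([v(a,0),v(c,0)]))"
```

```text
[0.609849   0.08813006 0.19616984] [-9.90357631e-02  9.95083087e-01 -4.03836600e-04 -1.18506834e-03]
```

View pics/w12.png

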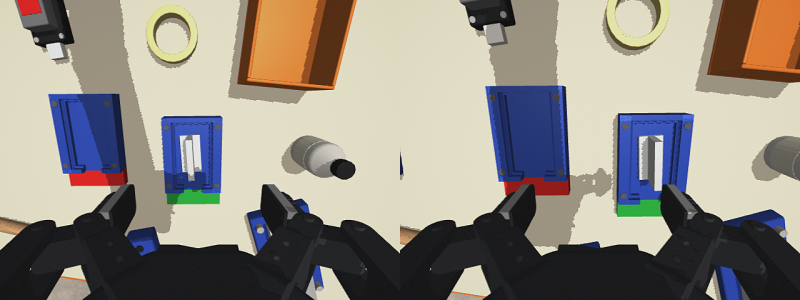

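The two wrist views show the reject nest (left) and the pass nest holding the offcut, at about (190,160) in the left half and (655,160) in the right half. Nothing hides the offcut. I'll fit box models to the silhouettes across the views, leaving the height free as a check.

```bash
cat >> h.py <<'E'
from scipy.optimize import minimize
def box(x0,x1,y0,y1,z0,z1): return np.array([[x,y,z] for x in(x0,x1) for y in(y0,y1) for z in(z0,z1)],float)/1000
NEST=[box(-71,71,-53,53,0,36),box(71,103,-53,53,0,20)]
OFF=[box(-35,35,-18,18,0,8),box(-35,35,-5,5,0,50)]
HOUS=[box(-55,55,-28,28,0,24),box(-46,38,-20,20,24,49),box(55,78,-12,12,6,20)]
TAG=[box(-30,22,-15,15,49,49.3)]
def render(c,boxes,v):
    m=np.zeros(c['image'].shape[:2],np.uint8);Rz=R.from_euler('z',v[3]).as_matrix();M=P(c)
    for b in boxes:
        w=np.c_[b@Rz.T+v[:3],np.ones(8)]@M.T;u=w[:,:2]/w[:,2:]
        h=cv2.convexHull(u.astype(np.float32));cv2.fillConvexPoly(m,np.round(h*16).astype(np.int32),255,cv2.LINE_AA,4)
    return m.astype(float)/255
def fit(cs,ms,boxes,v0,ign=None,fixz=False):
    S=np.array([.01,.01,.01,.1]);v0=np.array(v0,float)
    if fixz:S[2]=0
    def f(d):
        e=0
        for i,(c,m) in enumerate(zip(cs,ms)):
            r=render(c,boxes,v0+S*d);w=1 if ign is None or ign[i] is None else ign[i]
            e+=(abs(r-m)*w).sum()/m.sum()
        return e
    best=None;d=np.zeros(4)
    for _ in range(3):
        r=minimize(f,d,method='Nelder-Mead',options=dict(initial_simplex=np.vstack([d,d+np.eye(4)*.7]),maxiter=300,xatol=.003,fatol=1e-4));d=r.x
    return v0+S*d,r.fun
def comp(m,uv):
    n,l,s,c=cv2.connectedComponentsWithStats(m);d=[np.hypot(*(c[i]-uv)) if s[i,4]>150 else 1e9 for i in range(1,n)]
    return (l==1+int(np.argmin(d)))
E
cat > m1.py <<'E'
from h import *
np.set_printoptions(precision=4,suppress=True)
def hull(m):
    k=cv2.findContours(m.astype('uint8'),cv2.RETR_EXTERNAL,cv2.CHAIN_APPROX_NONE)[0]
    k=max(k,key=cv2.contourArea);o=np.zeros(m.shape,np.uint8);cv2.fillPoly(o,[k],1);return o.astype(float)
W=[load('w1'),load('w2'),load('top0'),load('scene0')]
def nestmask(c,col,v):
    roi=cv2.dilate((render(c,NEST,v)>0).astype('uint8'),np.ones((25,25)))
    m=(mask(c,'b',25)|mask(c,col,25))&(roi*255)
    m=cv2.morphologyEx(m,cv2.MORPH_CLOSE,np.ones((5,5)));return hull(m>0)
for n,col,v in(('pass','g',(.625,.175,0,.205)),('rej','r',(.624,-.018,0,.203))):
    for idx in([0,1,2,3],[0,1],[2,3]):
        cs=[W[i] for i in idx];print(n,idx,*fit(cs,[nestmask(c,col,v) for c in cs],NEST,v))
v=(.620,.174,.02,.2);cs=W[:2];ms=[]
for c in cs:
    h=cv2.cvtColor(c['image'],cv2.COLOR_BGR2HSV);m=cv2.inRange(h,np.array((0,0,60)),np.array((180,90,255)))
    roi=cv2.dilate((render(c,OFF,v)>0).astype('uint8'),np.ones((15,15)));ms.append(hull(cv2.bitwise_and(m,m,mask=roi)>0))
print('off',*fit(cs,ms,OFF,v))
f=lambda c,m,b,v:np.dstack([c['image'][...,0],np.uint8(255*m),np.uint8(255*render(c,b,v))])
E
python3 m1.py
```

```text
pass [0, 1, 2, 3] [ 0.6239  0.1786 -0.0036  0.2115] 0.6840355778067718
pass [0, 1] [ 0.6249  0.1791 -0.0054  0.2065] 0.3917647799501909
pass [2, 3] [ 0.6206  0.1787 -0.0034  0.2104] 0.2675006129073164
rej [0, 1, 2, 3] [ 0.6219 -0.0142 -0.0031  0.2052] 0.38392547158297285
rej [0, 1] [ 0.623  -0.0158 -0.0063  0.2012] 0.055757782083218785
rej [2, 3] [ 0.6177 -0.0135 -0.0048  0.2073] 0.2873606164247953
off [0.6209 0.1744 0.0179 0.2593] 0.08994586705788378
```

```bash
cat >> m1.py <<'E'
def ov(c,m,b,v):
    r=(render(c,b,v)>.5).astype('uint8');i=c['image'].copy()
    for q,colr in((m,(0,255,255)),(r,(255,0,255))):
        k=cv2.findContours((q>.5).astype('uint8'),cv2.RETR_EXTERNAL,cv2.CHAIN_APPROX_NONE)[0];cv2.drawContours(i,k,-1,colr,1)
    return i
P1=(.6249,.1791,-.0054,.2065)
a=ov(W[0],nestmask(W[0],'g',(.625,.175,0,.205)),NEST,P1)
b=ov(W[1],nestmask(W[1],'g',(.625,.175,0,.205)),NEST,P1)
c=ov(W[2],nestmask(W[2],'g',(.625,.175,0,.205)),NEST,P1)
d=ov(W[3],nestmask(W[3],'r',(.624,-.018,0,.205)),NEST,(.623,-.0158,0,.2012))
r=lambda i,x,y:cv2.resize(i[y:y+150,x:x+200],(400,300))
cv2.imwrite('pics/ov.png',np.vstack([np.hstack([r(a,220,180),r(b,320,180)]),np.hstack([r(c,140,120),r(d,240,200)])]))
E
python3 m1.py>/dev/null
```

```text
(no output)
```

View pics/ov.png

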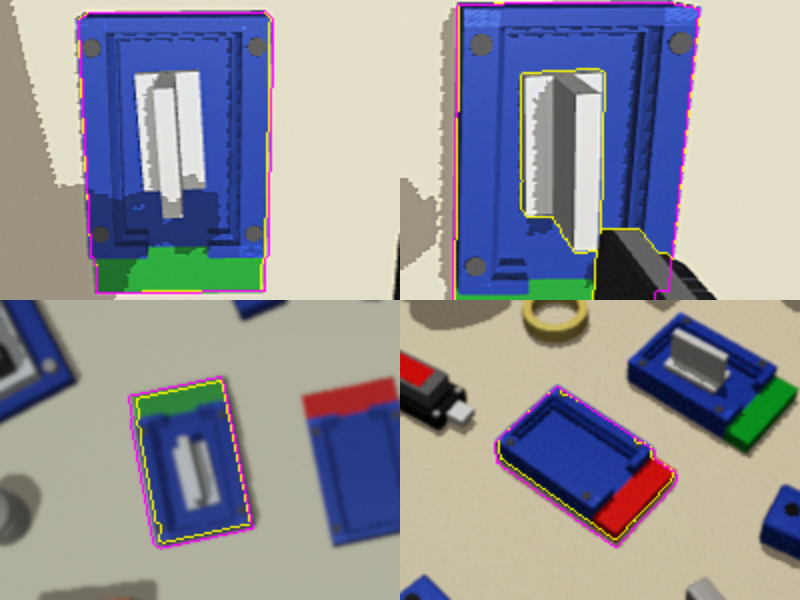

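The overlays follow the nest edges closely. The only fault is in w2, where the offcut and a finger broke the mask. I'll refit with convex hulls, with the table at z=0 and also with z free.

```bash
cat > m2.py <<'E'
exec(open('m1.py').read().split("for n,col")[0])
def hull(m):
    k=np.vstack([k for k in cv2.findContours(m.astype('uint8'),cv2.RETR_EXTERNAL,cv2.CHAIN_APPROX_NONE)[0] if cv2.contourArea(k)>100]);o=np.zeros(m.shape,np.uint8);cv2.fillConvexPoly(o,cv2.convexHull(k),1);return o.astype(float)
if __name__=='__main__':
  for n,col,v in(('pass','g',(.625,.175,0,.205)),('rej','r',(.624,-.018,0,.203))):
    for idx in([0],[0,1],[0,1,2,3],[2],[3]):
      cs=[W[i] for i in idx];ms=[nestmask(c,col,v) for c in cs]
      print(n,idx,*fit(cs,ms,NEST,v,fixz=True), *(fit(cs,ms,NEST,v) if len(idx)>1 else ()))
E
python3 m2.py
python3 - <<'E'
exec(open('m1.py').read().split("for n,col")[0])
v=(.620,.174,.02,.25);cs=W[:2];ms=[]
for c in cs:
    h=cv2.cvtColor(c['image'],cv2.COLOR_BGR2HSV);m=cv2.inRange(h,np.array((0,0,60)),np.array((180,90,255)))
    roi=cv2.dilate((render(c,OFF,v)>0).astype('uint8'),np.ones((15,15)));ms.append(hull(cv2.bitwise_and(m,m,mask=roi)>0))
for i in([0],[1],[0,1]): print(i,*fit([cs[j] for j in i],[ms[j] for j in i],OFF,v,fixz=True))
E
```

```text
pass [0] [0.6242 0.178  0.     0.2106] 0.03033232355201881
pass [0, 1] [0.6241 0.178  0.     0.208 ] 0.0831412866150732 [ 0.6247  0.1787 -0.0038  0.2016] 0.05795949690637628
pass [0, 1, 2, 3] [0.6238 0.178  0.     0.2126] 0.29789653479853206 [ 0.6238  0.1784 -0.002   0.2096] 0.2862930772293493
pass [2] [0.6278 0.1755 0.     0.2392] 0.12461873638344226
pass [3] [0.619  0.1806 0.     0.2068] 0.07283510831379932
rej [0] [ 0.6219 -0.0137  0.      0.1961] 0.032902487220079116
rej [0, 1] [ 0.6217 -0.0137  0.      0.1955] 0.05966508215259715 [ 0.6225 -0.0155 -0.0047  0.2057] 0.032408899596337803
rej [0, 1, 2, 3] [ 0.6215 -0.0136  0.      0.1925] 0.28453029320979095 [ 0.6214 -0.0139 -0.0013  0.2036] 0.2781976862356456
rej [2] [ 0.626  -0.0171  0.      0.1924] 0.14068698762600765
rej [3] [ 0.617  -0.0112  0.      0.2025] 0.066037305314548
[0] [0.6202 0.174  0.02   0.2582] 0.055782740903848174
[1] [0.6206 0.174  0.02   0.2663] 0.04530387435873226
[0, 1] [0.6205 0.1739 0.02   0.2576] 0.1021477639577459
```

The fits agree to about 2 mm:

| Item | x, y (m) | Yaw (rad) |
|---|---|---|
| Pass nest | (0.624, 0.178) | 0.206 |
| Reject nest | (0.622, -0.014) | 0.20 |
| Offcut | (0.6205, 0.174) | 0.258 |

Now I'll grasp the offcut.

>>> step_arm(
  moves=[
    [0.2, 5, 43, 0, 0, 0, 0.06],
    [0.2, 10.7, 86, 0, 0, 0, 0.06],
    [0.2, 10.7, 86, -45, 0, 0, 0.06],
    [0.2, 10.7, 86, -90, 0, 0, 0.06],
    [0.2, 10.7, 86, -130, 0, 0, 0.06],
    [0.2, 10.7, 86, -156, 0, 0, 0.06],
    [0.2, 10.7, 86, -156, 0, 0, 0.06],
    [0.2, 10.7, 86, -156, 0, 0, 0.06],
  ],
  grip_force=40,
)

```text
clock: 2.95
position: [0.6212, 0.1781, 0.0429]
ee_rot: [-0.131, 0.991, 0.001, 0.0]
ft_force: [0.7, 0.1, 0.9]
grip_width: 0.799
grasp_force: 0.0
```

>>> step_arm(
  moves=[
    [1, 0, 0, 0, 0, 0, 0],
    [1, 0, 0, 0, 0, 0, 0],
    [1, 0, 0, 0, 0, 0, 0],
    [1, 0, 0, 0, 0, 0, 0],
    [1, 0, 0, 0, 0, 0, 0],
    [1, 0, 0, 0, 0, 0, 0],
    [1, 0, 0, 0, 0, 0, 0],
    [1, 0, 0, 0, 0, 0, 0],
  ],
)

```text
clock: 3.75
position: [0.6215, 0.176, 0.0423]
ee_rot: [-0.13, 0.991, 0.0, 0.001]
ft_force: [-1.6, -1.7, 6.3]
grip_width: 0.11
grasp_force: 40.5
```

>>> step_arm(
  moves=[
    [1, 0, 0, 30, 0, 0, 0],
    [1, 0, 0, 75, 0, 0, 0],
    [1, 0, 0, 120, 0, 0, 0],
    [1, -40, 18, 130, 0, 0, 0],
    [1, -85, 37, 130, 0, 0, 0],
    [1, -130, 57, 130, 0, 0, 0],
    [1, -175, 77, 130, 0, 0, 0],
    [1, -215, 94, 130, 0, 0, 0],
    [1, -230, 101, 130, 0, 0, 0],
    [1, -230, 101, 130, 0, 0, 0],
  ],
)

```text
clock: 4.75
position: [0.3886, 0.2782, 0.1715]
ee_rot: [-0.132, 0.991, 0.0, -0.0]
ft_force: [1.1, 0.6, -1.5]
grip_width: 0.115
grasp_force: 39.5
```

```bash
python3 -c "
from h import *
from workcell import manip
o=manip.get_obs();print(o['position'],o['grip_width'],o['grasp_force'],o['joint_pos'])
c=manip.camera('scene');t=manip.camera('top');cv2.imwrite('pics/b1.png',np.hstack([cv2.resize(c['image'][100:250,260:460],(400,300)),cv2.resize(t['image'][220:370,100:300],(400,300))]))"
```

```text
[0.38860048 0.27820339 0.1715419 ] 0.11500424256744514 39.47221755981445 [-0.76458418  0.05309981  0.04966086  1.91941755 -0.00364523  1.16930031
  1.12258729]
```

View pics/b1.png

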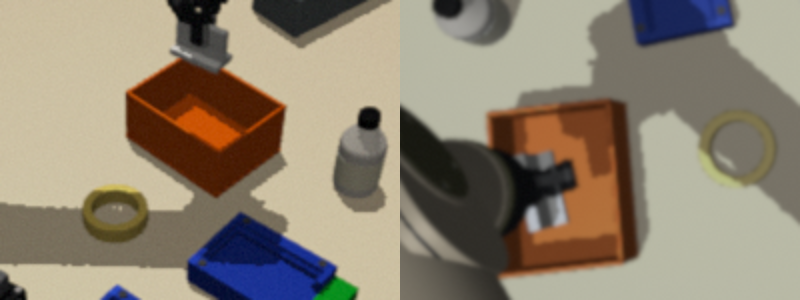

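The offcut is held over the middle of the bin: (545,190) in the top half, where the bin interior runs from 495 to 610. I'll lower it, release and retreat.

>>> step_arm(
  moves=[
    [1, 0, 0, -45, 0, 0, 0],
    [1, 0, 0, -85, 0, 0, 0],
    [1, 0, 0, -115, 0, 0, 0],
    [1, 0, 0, -132, 0, 0, 0],
    [1, 0, 0, -132, 0, 0, 0],
    [0.6, 0, 0, -132, 0, 0, 0],
    [0.6, 0, 0, -132, 0, 0, 0],
    [0.6, 0, 0, -132, 0, 0, 0],
    [0.6, 0, 0, -95, 0, 0, 0],
    [0.6, 0, 0, -50, 0, 0, 0],
  ],
)

```text
clock: 5.85
position: [0.3902, 0.2761, 0.122]
ee_rot: [-0.13, 0.991, -0.001, -0.001]
ft_force: [0.6, 0.8, 0.9]
grip_width: 0.401
grasp_force: 0.0
```

>>> step_arm(
  moves=[
    [0.5, 0, 0, 50, 0, 0, 0],
    [0.2, 0, 0, 100, 0, 0, 0],
    [0, 0, -50, 120, 0, 0, -0.14],
    [0, 0, -100, 120, 0, 0, -0.25],
    [0, 0, -150, 120, 0, 0, -0.25],
    [0, 0, -200, 120, 0, 0, -0.25],
    [0, 0, -250, 120, 0, 0, -0.25],
    [0, 0, -300, 120, 0, 0, -0.25],
    [0, 30, -340, 120, 0, 0, -0.25],
    [0, 70, -360, 120, 0, 0, -0.25],
  ],
)

```text
clock: 6.85
position: [0.4609, -0.0874, 0.2434]
ee_rot: [-0.004, 1.0, 0.001, 0.002]
ft_force: [1.0, 1.8, 0.7]
grip_width: 1.002
grasp_force: 0.0
```

```bash
python3 -c "
from h import *
c=wrist('w3');print(c['p'],c['q'])"
```

```text
[ 0.46092094 -0.08738163  0.24343679] [-3.54229400e-03  9.99991124e-01  8.87804307e-04  2.10125343e-03]
```

>>> step_arm(
  moves=[
    [0, 10, -50, 0, 0, 0, 0],
    [0, 20, -100, 0, 0, 0, 0],
    [0, 30, -150, 0, 0, 0, 0],
    [0, 40, -190, 0, 0, 0, 0],
    [0, 40, -190, 0, 0, 0, 0],
    [0, 40, -190, 0, 0, 0, 0],
  ],
)

```text
clock: 7.5
position: [0.5008, -0.274, 0.2417]
ee_rot: [-0.005, 1.0, -0.0, -0.0]
ft_force: [-0.2, 0.9, -0.8]
grip_width: 0.996
grasp_force: 0.0
```

```bash
python3 -c "
from h import *
c=wrist('w4');print(c['p'],c['q'])"
```

```text
[ 0.50082645 -0.27400037  0.24165324] [-4.61496608e-03  9.99989328e-01 -1.85060111e-04 -1.11864518e-04]
```

>>> step_arm(
  moves=[
    [0, 10, -45, -20, 0, 0, 0],
    [0, 20, -80, -60, 0, 0, 0],
    [0, 20, -80, -80, 0, 0, 0],
    [0, 20, -80, -80, 0, 0, 0],
    [0, 20, -80, -80, 0, 0, 0],
  ],
)

```text
clock: 8.05
position: [0.5218, -0.3515, 0.1626]
ee_rot: [-0.007, 1.0, 0.001, 0.0]
ft_force: [-0.4, 0.4, 0.8]
grip_width: 0.998
grasp_force: 0.0
```

```bash
cat > m3.py <<'E'
from h import *
np.set_printoptions(precision=4,suppress=True)
def hm(c,col,v):
    roi=cv2.dilate((render(c,TAG,v)>0).astype('uint8'),np.ones((25,25)));m=mask(c,col,40)&(roi*255);return (m>0).astype(float)
def hfit(names,col,v):
    cs=[load(n) for n in names];ms=[hm(c,col,v) for c in cs]
    print(names,fit(cs,ms,TAG,v,fixz=True),*(fit(cs,ms,TAG,v) if len(cs)>1 else ()))
E
python3 - <<'E'
from m3 import *
from workcell import manip
c=wrist('w5');print(c['p'],c['q'])
g=(.535,-.355,0,.05);hfit(['w4'],'g',g);hfit(['w5'],'g',g);hfit(['w4','w5'],'g',g)
r=(.432,-.107,0,.33);hfit(['w3'],'r',r);hfit(['w3','w4'],'r',r)
v=lambda n:cv2.resize(load(n)['image'],(400,300),interpolation=cv2.INTER_AREA)
cv2.imwrite('pics/w45.png',np.hstack([v('w4'),v('w5')]))
E
```

```text
[ 0.5218 -0.3515  0.1626] [-0.0066  1.      0.0005  0.0005]
['w4'] (array([ 0.5336, -0.3527,  0.    ,  0.0307]), np.float64(0.1029038008165143))
['w5'] (array([ 0.5336, -0.3526,  0.    ,  0.0423]), np.float64(0.08031049259549246))
['w4', 'w5'] (array([ 0.5336, -0.3525,  0.    ,  0.0469]), np.float64(0.18485597306454365)) [ 0.5351 -0.3535 -0.0057  0.0216] 0.1319474664980102
['w3'] (array([ 0.4301, -0.1031,  0.    ,  0.3336]), np.float64(1.1044304560692666))
['w3', 'w4'] (array([ 0.4301, -0.1032,  0.    ,  0.3175]), np.float64(1.2237186101390494)) [ 0.4301 -0.1022 -0.003   0.335 ] 1.1802358377425137
```

View pics/w45.png

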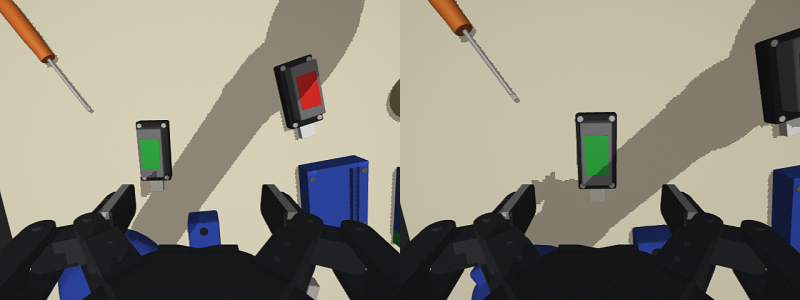

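The wrist views show the green housing upright and clear of everything: tag at (150,153) and (597,157), snout toward the image bottom. Nothing stands where the fingers would go. Next I'll check the whole silhouette against the tag fit.

```bash
cat >> m3.py <<'E'
def sil(c,col,v):
    roi=cv2.dilate((render(c,HOUS,v)>.0).astype('uint8'),np.ones((17,17)))
    h=cv2.cvtColor(c['image'],cv2.COLOR_BGR2HSV)
    lab=cv2.cvtColor(c['image'],cv2.COLOR_BGR2LAB).astype(int)
    tab=(lab[...,2]-128>4)&(lab[...,0]>70)
    m=(~tab).astype('uint8')*roi; m=cv2.morphologyEx(m,cv2.MORPH_OPEN,np.ones((3,3)))
    m|=(mask(c,col,40)>0).astype('uint8')*roi
    return cv2.morphologyEx(m,cv2.MORPH_CLOSE,np.ones((5,5))).astype(float)
def sfit(names,col,v):
    cs=[load(n) for n in names];ms=[sil(c,col,v) for c in cs];print('sil',names,*fit(cs,ms,HOUS,v,fixz=True),*fit(cs,ms,HOUS,v));return ms
def tagyaw(n,col,v):
    c=load(n);k=cv2.findContours(hm(c,col,v).astype('uint8'),cv2.RETR_EXTERNAL,cv2.CHAIN_APPROX_NONE)[0];b=cv2.boxPoints(cv2.minAreaRect(max(k,key=cv2.contourArea)))
    q=[plane(c,p,.049) for p in b];print(n,'tag',np.mean(q,0),[(np.linalg.norm(q[i]-q[i-1]),np.arctan2(*(q[i]-q[i-1])[::-1])) for i in(0,1,2,3)])
E
python3 - <<'E'
from m3 import *
g=(.535,-.353,0,.04)
for n in(['w4'],['w5'],['w4','w5']): sfit(n,'g',g)
tagyaw('w5','g',g);tagyaw('w4','g',g)
E
```

```text
sil ['w4'] [ 0.5337 -0.3519  0.      0.0193] 0.09779783125371361 [ 0.5376 -0.3563 -0.0176  0.027 ] 0.038059269162210335
sil ['w5'] [ 0.5342 -0.3528  0.      0.0282] 0.07099882586339527 [ 0.5356 -0.3528 -0.0097  0.0267] 0.025419938411414603
sil ['w4', 'w5'] [ 0.5341 -0.3523  0.      0.0228] 0.17013597808523717 [ 0.5354 -0.3531 -0.0086  0.0244] 0.08979467855367212
w5 tag [ 0.5296 -0.3534] [(np.float64(0.051318629048302714), np.float64(3.137577969351954)), (np.float64(0.028688532820502894), np.float64(1.583699086539441)), (np.float64(0.0513210688386763), np.float64(0.02503854926250221)), (np.float64(0.030179478439803314), np.float64(-1.558092514779975))]
w4 tag [ 0.5295 -0.353 ] [(np.float64(0.052358736085291735), np.float64(-3.1160141604301117)), (np.float64(0.02913230291925408), np.float64(1.671808530928373)), (np.float64(0.05217048660670581), np.float64(0.04788173093236221)), (np.float64(0.030307843840416942), np.float64(-1.466056682016146))]
```

Tag and silhouette fits agree: the green housing is at (0.534, -0.3527), yaw 0.025. Grasping it across the upper body.

>>> step_arm(
  moves=[
    [0, 12, -1, -20, 0, 0, 0.012],
    [0, 12, -1, -60, 0, 0, 0.012],
    [0, 12, -1, -100, 0, 0, 0.012],
    [0, 12, -1, -125, 0, 0, 0.012],
    [0, 12, -1, -137, 0, 0, 0.012],
    [0, 12, -1, -137, 0, 0, 0.012],
    [0, 12, -1, -137, 0, 0, 0.012],
  ],
  grip_force=50,
)

```text
clock: 8.8
position: [0.5343, -0.3544, 0.0267]
ee_rot: [-0.012, 1.0, -0.001, 0.001]
ft_force: [-1.5, -0.5, 0.4]
grip_width: 1.0
grasp_force: 0.0
```

>>> step_arm(
  moves=[
    [1, 0, 0, 0, 0, 0, 0],
    [1, 0, 0, 0, 0, 0, 0],
    [1, 0, 0, 0, 0, 0, 0],
    [1, 0, 0, 0, 0, 0, 0],
    [1, 0, 0, 0, 0, 0, 0],
    [1, 0, 0, 0, 0, 0, 0],
    [1, 0, 0, 0, 0, 0, 0],
  ],
)

```text
clock: 9.5
position: [0.5335, -0.3545, 0.0254]
ee_rot: [-0.012, 1.0, -0.0, 0.001]
ft_force: [-0.3, 1.0, 6.5]
grip_width: 0.454
grasp_force: 52.0
```

>>> step_arm(
  moves=[
    [1, 0, 0, 20, 0, 0, 0],
    [1, 0, 0, 60, 0, 0, 0],
    [1, 0, 0, 100, 0, 0, 0],
    [1, 7, 40, 125, 0, 0, 0],
    [1, 15, 85, 125, 0, 0, 0.05],
    [1, 22, 130, 125, 0, 0, 0.1],
    [1, 30, 175, 125, 0, 0, 0.15],
    [1, 38, 220, 125, 0, 0, 0.182],
    [1, 45, 265, 125, 0, 0, 0.182],
    [1, 53, 310, 125, 0, 0, 0.182],
  ],
)

```text
clock: 10.5
position: [0.5857, -0.0424, 0.1494]
ee_rot: [-0.102, 0.995, 0.0, -0.0]
ft_force: [0.2, 0.6, -2.6]
grip_width: 0.455
grasp_force: 51.3
```

>>> step_arm(
  moves=[
    [1, 7, 45, 0, 0, 0, 0],
    [1, 15, 90, 0, 0, 0, 0],
    [1, 22, 135, 0, 0, 0, 0],
    [1, 30, 180, 0, 0, 0, 0],
    [1, 37, 215, 0, 0, 0, 0],
    [1, 37, 222, 0, 0, 0, 0],
    [1, 37, 222, 0, 0, 0, 0],
    [1, 37, 222, 0, 0, 0, 0],
    [1, 37, 222, 0, 0, 0, 0],
  ],
)

```text
clock: 11.4
position: [0.6232, 0.1755, 0.1496]
ee_rot: [-0.101, 0.995, -0.0, -0.0]
ft_force: [0.9, -0.3, -1.9]
grip_width: 0.459
grasp_force: 51.3
```

Run:
```python
from h import *
np.set_printoptions(precision=4,suppress=True)
from workcell import manip
o=manip.get_obs();print(o['position'],o['ee_rot'],o['grip_width'],o['grasp_force'],o['ft_force'],o['joint_pos'])
w=wrist('w6');print(w['p'])
s=manip.camera('scene')['image'];t=manip.camera('top')['image']
cv2.imwrite('pics/g1.png',np.hstack([cv2.resize(w['image'],(400,300),interpolation=cv2.INTER_AREA),cv2.resize(s[130:280,320:520],(400,300))]))
```

```text
[0.6232 0.1755 0.1496] [-0.1011  0.9949 -0.0003 -0.    ] 0.4593295634984922 51.30816042423248 [ 0.9173 -0.2858 -1.9112] [-0.74    0.4696  0.5313  1.5249 -0.2464  1.2146  1.6035]
[0.6232 0.1755 0.1496]
```

View pics/g1.png

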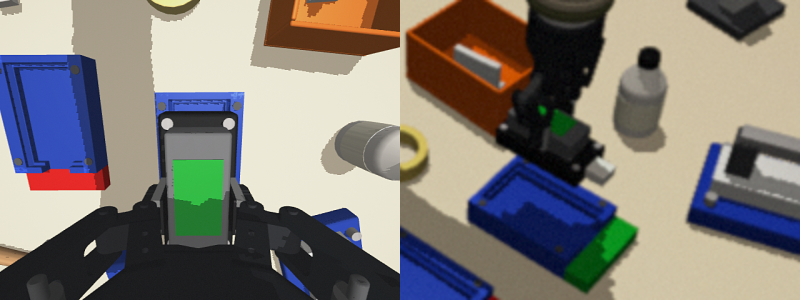

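The left view shows the housing held level in line with the pass nest, with its tag at (198,185). The scene view shows the offcut lying in the bin and the pocket empty. Before lowering, I'll check the held housing's offset and the nest position again.

Run:
```python
from m3 import *
v=(.6235,.1755,.1242,.206)
hfit(['w6'],'g',v)
import m2
c=load('w6')
v=(.622,-.014,0,.2);m=m2.nestmask(c,'r',v);print('rej',fit([c],[m],NEST,v,fixz=True))
# pass nest: back edge corners of block top & sides, ignoring area covered by the gripper/housing
v=(.624,.178,0,.206);roi=cv2.dilate((render(c,NEST,v)>0).astype('uint8'),np.ones((15,15)))
h=cv2.cvtColor(c['image'],cv2.COLOR_BGR2HSV)
m=(mask(c,'b',20)>0)
m=cv2.morphologyEx((m*roi).astype('uint8'),cv2.MORPH_CLOSE,np.ones((5,5)))
ign=np.zeros(m.shape);ign[130:182]=1   # rows above the black base
k=cv2.findContours(m,cv2.RETR_EXTERNAL,cv2.CHAIN_APPROX_NONE)[0];o=np.zeros(m.shape,np.uint8);cv2.fillPoly(o,k,1)
o[150:182,262:380]=1
print('pass',fit([c],[o.astype(float)],NEST,v,ign=[ign],fixz=True))
```

```text
['w6'] (array([0.6237, 0.1762, 0.1242, 0.2081]), np.float64(0.034745572456677636))
rej (array([ 0.6222, -0.0144,  0.    ,  0.2055]), np.float64(0.018390256003233702))
pass (array([0.6246, 0.1783, 0.    , 0.2026]), np.float64(0.017915271461175806))
```

>>> step_arm(
  moves=[
    [1, 1, 2, -30, 0, 0, 0],
    [1, 1, 2, -60, 0, 0, 0],
    [1, 1, 2, -75, 0, 0, 0],
    [1, 1, 2, -83, 0, 0, 0],
    [1, 1, 2, -88, 0, 0, 0],
    [1, 1, 2, -92, 0, 0, 0],
    [1, 1, 2, -96, 0, 0, 0],
    [1, 1, 2, -99, 0, 0, 0],
    [1, 1, 2, -101, 0, 0, 0],
    [1, 1, 2, -101, 0, 0, 0],
  ],
)

```text
clock: 12.55
position: [0.624, 0.1798, 0.0484]
ee_rot: [-0.102, 0.995, 0.0, -0.0]
ft_force: [-0.6, 0.4, -2.5]
grip_width: 0.458
grasp_force: 51.2
```

>>> step_arm(
  moves=[
    [1, 0, 0, -1, 0, 0, 0],
    [1, 0, 0, -2, 0, 0, 0],
    [1, 0, 0, -3, 0, 0, 0],
    [1, 0, 0, -3, 0, 0, 0],
  ],
)

```text
clock: 12.95
position: [0.6241, 0.1798, 0.0455]
ee_rot: [-0.102, 0.995, 0.0, 0.0]
ft_force: [-0.3, -0.1, -1.9]
grip_width: 0.454
grasp_force: 51.4
```

>>> step_arm(
  moves=[
    [1, 0, 0, -1, 0, 0, 0],
    [1, 0, 0, -1, 0, 0, 0],
  ],
)

```text
clock: 13.15
position: [0.6241, 0.1799, 0.0453]
ee_rot: [-0.102, 0.995, 0.0, 0.0]
ft_force: [-4.4, -0.6, 6.5]
grip_width: 0.456
grasp_force: 52.3
```

>>> step_arm(
  moves=[
    [1, 0, 0, -1, 0, 0, 0],
    [1, 0, 0, -1, 0, 0, 0],
  ],
)

```text
clock: 13.35
position: [0.6241, 0.1798, 0.0453]
ee_rot: [-0.102, 0.995, 0.0, 0.0]
ft_force: [-9.8, -2.1, 15.7]
grip_width: 0.46
grasp_force: 53.5
```

The housing touched down at z 45.3 mm, as predicted for the pocket floor. Releasing and retreating.

>>> step_arm(
  moves=[
    [1, 0, 0, 1, 0, 0, 0],
    [0.2, 0, 0, 1, 0, 0, 0],
    [0.2, 0, 0, 1, 0, 0, 0],
    [0.2, 0, 0, 1, 0, 0, 0],
    [0.1, 0, 0, 5, 0, 0, 0],
    [0, 0, 0, 40, 0, 0, 0],
    [0, 0, 0, 85, 0, 0, 0],
    [0, -30, -20, 130, 0, 0, 0],
    [0, -60, -60, 160, 0, 0, 0],
    [0, -60, -60, 160, 0, 0, 0],
  ],
)

```text
clock: 14.35
position: [0.564, 0.1163, 0.2073]
ee_rot: [-0.101, 0.995, 0.001, 0.002]
ft_force: [0.3, 0.3, 1.2]
grip_width: 0.999
grasp_force: 0.0
```

Run:
```python
from m3 import *
from workcell import manip
o=manip.get_obs();print(o['position'],o['ee_rot'],o['grip_width'])
wrist('w7');v=(.624,.179,.02,.206);hfit(['w7'],'g',v)
import m2
c=load('w7');v=(.622,-.014,0,.2);print('rej',fit([c],[m2.nestmask(c,'r',v)],NEST,v,fixz=True))
v=(.624,.178,0,.206);print('pass',fit([c],[m2.nestmask(c,'g',v)],NEST,v,fixz=True))
s=manip.camera('scene')['image']
cv2.imwrite('pics/g2.png',np.hstack([cv2.resize(c['image'],(400,300),interpolation=cv2.INTER_AREA),cv2.resize(s[160:310,320:520],(400,300))]))
r=(.432,-.103,0,.33);hfit(['w7'],'r',r)
```

```text
[0.564  0.1163 0.2073] [-0.1006  0.9949  0.0006  0.0021] 0.99935875960918
['w7'] (array([0.6252, 0.1804, 0.02  , 0.1956]), np.float64(0.09082128984847955))
rej (array([ 0.6222, -0.0135,  0.    ,  0.1973]), np.float64(0.029603919665056034))
pass (array([0.6245, 0.1783, 0.    , 0.2081]), np.float64(0.028890402944509043))
['w7'] (array([ 0.4292, -0.1034,  0.    ,  0.3355]), np.float64(0.058356740620123485))
```

View pics/g2.png

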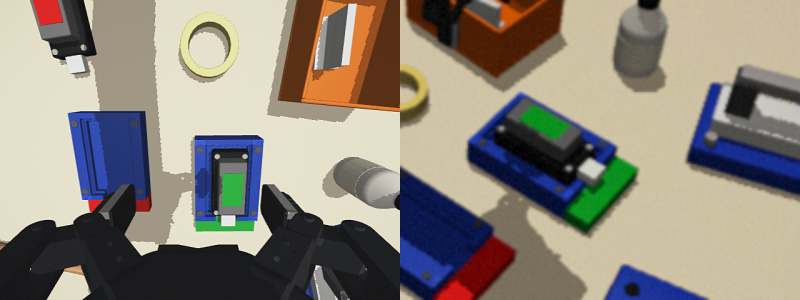

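The green housing sits in the pass nest with its snout through the notch: (232,220) at left, (592,172) at right. It is about 2 mm off centre. Now the red one, with a close look first.

>>> step_arm(
  moves=[
    [0, -26, -43, 0, 0, 0, 0.13],
    [0, -52, -86, 0, 0, 0, 0.13],
    [0, -78, -129, 0, 0, 0, 0.13],
    [0, -104, -172, 0, 0, 0, 0.13],
    [0, -134, -210, -20, 0, 0, 0.13],
    [0, -134, -220, -47, 0, 0, 0.13],
    [0, -134, -220, -47, 0, 0, 0.13],
    [0, -134, -220, -47, 0, 0, 0.13],
  ],
)

```text
clock: 15.25
position: [0.4305, -0.0993, 0.1567]
ee_rot: [-0.167, 0.986, -0.0, -0.001]
ft_force: [-0.0, 1.1, 0.3]
grip_width: 1.0
grasp_force: 0.0
```

Run:
```python
from m3 import *
c=wrist('w8');print(c['p'],c['q'])
r=(.430,-.103,0,.333);hfit(['w8'],'r',r);hfit(['w8','w7'],'r',r);tagyaw('w8','r',r);sfit(['w8'],'r',r)
```

```text
[ 0.4305 -0.0993  0.1567] [-0.1671  0.9859 -0.0003 -0.0006]
['w8'] (array([ 0.4303, -0.1032,  0.    ,  0.3475]), np.float64(0.1608227604767397))
['w8', 'w7'] (array([ 0.4295, -0.1033,  0.    ,  0.3349]), np.float64(0.23631339903696297)) [ 0.4293 -0.1029  0.0006  0.3423] 0.2328491402578784
w8 tag [ 0.4265 -0.1045] [(np.float64(0.05132100831864367), np.float64(-2.825219296168687)), (np.float64(0.02917770297844262), np.float64(1.9064601217139696)), (np.float64(0.05131567489771731), np.float64(0.3467638258103906)), (np.float64(0.030737240180429726), np.float64(-1.235166816268266))]
sil ['w8'] [ 0.4301 -0.1029  0.      0.3378] 0.06760170734960651 [ 0.4308 -0.103  -0.008   0.3359] 0.02413009648303766
```

>>> step_arm(
  moves=[
    [0, 0, -2, -50, 0, 0, 0],
    [0, 0, -2, -90, 0, 0, 0],
    [0, 0, -2, -90, 0, 0, 0],
    [0, 0, -2, -90, 0, 0, 0],
  ],
)

```text
clock: 15.7
position: [0.4309, -0.1017, 0.0676]
ee_rot: [-0.167, 0.986, -0.001, -0.001]
ft_force: [0.3, -0.7, 0.3]
grip_width: 0.998
grasp_force: 0.0
```

>>> step_arm(
  moves=[
    [0, -1, -1, -25, 0, 0, 0],
    [0, -1, -1, -38, 0, 0, 0],
    [0, -1, -1, -42, 0, 0, 0],
    [0, -1, -1, -42, 0, 0, 0],
  ],
)

```text
clock: 16.1
position: [0.4304, -0.1028, 0.026]
ee_rot: [-0.167, 0.986, 0.0, 0.001]
ft_force: [-0.0, -0.5, -0.8]
grip_width: 1.002
grasp_force: 0.0
```

>>> step_arm(
  moves=[
    [1, 0, 0, 0, 0, 0, 0],
    [1, 0, 0, 0, 0, 0, 0],
    [1, 0, 0, 0, 0, 0, 0],
    [1, 0, 0, 0, 0, 0, 0],
    [1, 0, 0, 0, 0, 0, 0],
    [1, 0, 0, 0, 0, 0, 0],
    [1, 0, 0, 0, 0, 0, 0],
  ],
)

```text
clock: 16.8
position: [0.4295, -0.1031, 0.0252]
ee_rot: [-0.167, 0.986, 0.0, 0.0]
ft_force: [-2.5, 1.1, 10.7]
grip_width: 0.46
grasp_force: 50.4
```

>>> step_arm(
  moves=[
    [1, 0, 0, 20, 0, 0, 0],
    [1, 0, 0, 60, 0, 0, 0],
    [1, 0, 0, 100, 0, 0, 0],
    [1, 30, 15, 125, 0, 0, -0.132],
    [1, 75, 35, 125, 0, 0, -0.132],
    [1, 115, 53, 125, 0, 0, -0.132],
    [1, 155, 72, 125, 0, 0, -0.132],
    [1, 185, 86, 125, 0, 0, -0.132],
    [1, 193, 89, 125, 0, 0, -0.132],
    [1, 193, 89, 125, 0, 0, -0.132],
  ],
)

```text
clock: 17.8
position: [0.6223, -0.0137, 0.1487]
ee_rot: [-0.102, 0.995, -0.001, -0.001]
ft_force: [-0.6, 0.4, -1.3]
grip_width: 0.458
grasp_force: 51.7
```

>>> step_arm(
  moves=[
    [1, 0, 0, 0, 0, 0, 0],
    [1, 0, 0, 0, 0, 0, 0],
  ],
)

```text
clock: 18.0
position: [0.621, -0.0152, 0.1498]
ee_rot: [-0.101, 0.995, 0.0, -0.0]
ft_force: [0.1, -0.2, -1.9]
grip_width: 0.454
grasp_force: 51.7
```

Run:
```python
from m3 import *
c=wrist('w9');print(c['p'],c['q'])
hfit(['w9'],'r',(c['p'][0],c['p'][1],c['p'][2]-.0252,.203))
```

```text
[ 0.621  -0.0152  0.1498] [-0.1006  0.9949  0.0002 -0.0001]
['w9'] (array([ 0.6218, -0.0147,  0.1246,  0.201 ]), np.float64(0.045456875560681786))
```

>>> step_arm(
  moves=[
    [1, 0.5, 0, -30, 0, 0, 0],
    [1, 0.5, 0, -60, 0, 0, 0],
    [1, 0.5, 0, -75, 0, 0, 0],
    [1, 0.5, 0, -83, 0, 0, 0],
    [1, 0.5, 0, -88, 0, 0, 0],
    [1, 0.5, 0, -92, 0, 0, 0],
    [1, 0.5, 0, -96, 0, 0, 0],
    [1, 0.5, 0, -99, 0, 0, 0],
    [1, 0.5, 0, -101, 0, 0, 0],
    [1, 0.5, 0, -102, 0, 0, 0],
  ],
)

```text
clock: 19.05
position: [0.6225, -0.0142, 0.0474]
ee_rot: [-0.101, 0.995, 0.0, 0.0]
ft_force: [-0.1, 0.2, -1.5]
grip_width: 0.457
grasp_force: 51.7
```

>>> step_arm(
  moves=[
    [1, 0, 0, -1, 0, 0, 0],
    [1, 0, 0, -2, 0, 0, 0],
    [1, 0, 0, -2, 0, 0, 0],
  ],
)

```text
clock: 19.35
position: [0.6226, -0.0142, 0.0455]
ee_rot: [-0.101, 0.995, 0.0, 0.0]
ft_force: [-0.2, 0.6, -1.9]
grip_width: 0.461
grasp_force: 51.7
```

>>> step_arm(
  moves=[
    [1, 0, 0, -1, 0, 0, 0],
    [1, 0, 0, -1, 0, 0, 0],
  ],
)

```text
clock: 19.55
position: [0.6226, -0.0142, 0.0454]
ee_rot: [-0.101, 0.995, 0.0, 0.0]
ft_force: [-4.4, 0.5, 7.9]
grip_width: 0.461
grasp_force: 52.8
```

Contact came at the expected height, so I'll release.

>>> step_arm(
  moves=[
    [1, 0, 0, 0.5, 0, 0, 0],
    [0.2, 0, 0, 0.5, 0, 0, 0],
    [0.2, 0, 0, 0.5, 0, 0, 0],
    [0.2, 0, 0, 0.5, 0, 0, 0],
    [0.1, 0, 0, 5, 0, 0, 0],
    [0, 0, 0, 40, 0, 0, 0],
    [0, 0, 0, 85, 0, 0, 0],
    [0, -40, -20, 130, 0, 0, 0],
    [0, -80, -30, 160, 0, 0, 0],
    [0, -80, -30, 160, 0, 0, 0],
  ],
)

```text
clock: 20.55
position: [0.5413, -0.0468, 0.2079]
ee_rot: [-0.1, 0.995, 0.001, 0.002]
ft_force: [0.9, 0.5, -0.1]
grip_width: 0.998
grasp_force: 0.0
```

>>> step_arm(
  moves=[
    [0, 0, 0, 0, 0, 0, 0],
    [0, 0, 0, 0, 0, 0, 0],
    [0, 0, 0, 0, 0, 0, 0],
  ],
)

```text
clock: 20.85
position: [0.5428, -0.0435, 0.2036]
ee_rot: [-0.102, 0.995, -0.0, -0.001]
ft_force: [-1.0, 0.5, -0.2]
grip_width: 1.0
grasp_force: 0.0
```

Run:
```python
from m3 import *
from workcell import manip
c=wrist('w10');print(c['p'])
hfit(['w10'],'r',(.622,-.014,.02,.2));hfit(['w10'],'g',(.624,.179,.02,.206))
s=manip.camera('scene')['image']
cv2.imwrite('pics/f.png',np.hstack([cv2.resize(c['image'],(400,300),interpolation=cv2.INTER_AREA),cv2.resize(s[120:330,240:520],(400,300))]))
```

```text
[ 0.5428 -0.0435  0.2036]
['w10'] (array([ 0.6234, -0.0133,  0.02  ,  0.1874]), np.float64(0.10954136980416025))
['w10'] (array([0.624 , 0.1807, 0.02  , 0.2301]), np.float64(0.9274873754606251))
```

View pics/f.png

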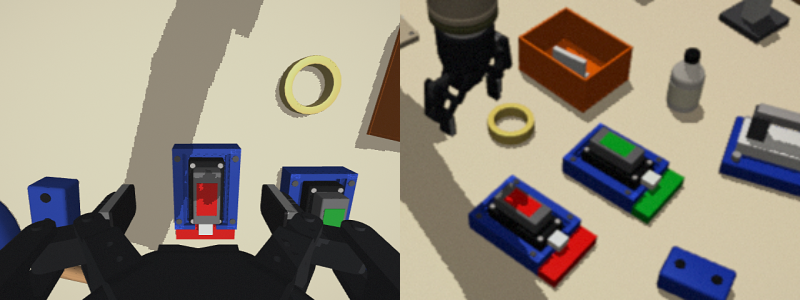

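Both housings are seated with their snouts through the notches: red at (206,229), and in the scene view at (558,240) and (652,180). The offcut is in the bin and the bystanders have not moved.

```bash
python3 -c "
from workcell import manip
print(manip.hand_in())"
```

```text
the job is handed in; nothing more can be done
None
```

The job is handed in at about 21 s: the offcut is in the scrap bin, and the green and red housings sit in their matching nests with snouts through the notches; the tape roll, blue block and oil bottle were not touched.

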